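# Grease a shielded bearing with a push-type gun

## Task

Lift the tall plywood dust shield out of its shoe in front of the bearing and stand it on edge, fully down, in the empty slot of the wooden rack, and let go of it. Then take the grease gun from its cup, press its coupler squarely onto the bearing's tilted nipple until it snaps home, and push on so that the nozzle is driven well over half its stroke into the barrel. Finish while holding the gun there against its spring, and leave the two small panels, the glue bottle and the wooden disc alone.

Things in the scene. Friction and masses are not known exactly. Their poses are not given: they have to be found in the camera images.
- shield_centre (a point): Centre of the tall loose plywood dust shield: 12 mm thick (x), 90 wide (y), 150 tall (z), 0.11 kg; the point is 75 mm above its lower edge. It stands upright in a shoe in front of the bearing: two rails 25 mm high, 15 mm gap. Take it across its thickness about 30 mm below the top edge, where some 30 mm are free between shield and nipple; lift it straight up, over 30 mm, to free it.
- rack: Fixed wooden rack, 190 (x) x 110 (y) mm, origin under its middle, with three slots along its y at x = -60, 0 and 60 mm. A small plywood panel stands in two of them; which slot is empty varies. The rack and the gun's cup block swap sides, left and right, between starts.
- slot_floor (a point): Middle of the floor of the rack's empty slot, 10 mm above the bench. The slot runs along y (100 mm long, ends open), is 16 mm wide (x) and 30 mm deep with rounded rims; z is up. The shield is home with its lower edge on this floor (its centre 75 mm above this point) and its thickness along the slot's x.
- stand: Fixed dark wooden cup block, 75 mm square, 45 mm high, origin under its middle, with a round hole 40 mm in diameter and 37 mm deep in which the gun stands upright, mouth down; the barrel begins 8 mm above the block's top. Lift the gun straight up, over 45 mm, to free it.
- gun_grip (a point): Middle of the barrel of the loose push-type grease gun (0.28 kg): a steel cylinder 36 mm in diameter, 64 mm long. Grip it here firmly (60 N or more), the gripper pointing along the gun's axis. z points along that axis from the coupler's mouth to the barrel's rear; the rear end is 32 mm from this point along +z, the mouth 77 mm along -z (nozzle out).
- coupler_seat (a point): Point on the axis inside the coupler, 17 mm in from its mouth, where the middle of the nipple's ball lies once snapped home; axes as gun_grip, from which it is 60 mm along -z while the nozzle is out. The coupler is the front 30 mm of the nozzle, 35 mm across: bore 20 mm, flared to about 26 mm at the mouth; two spring jaws inside pass over the ball with a snap at about 6 to 8 N of push.
- nipple_ball (a point): Middle of the brass ball head (16 mm in diameter) of the grease nipple on the bearing. z points out along the nipple's axis, which leans 35 degrees (0.61 rad) from vertical to the shield's side, roughly towards the robot. The ball sits 30 mm off the round housing on a neck 9 mm in diameter, its middle about 106 mm above the bench.
- nozzle (a joint): How far the nozzle is pushed into the gun's barrel: 0 is out, 0.012 m is the end of the stroke. Its spring starts to yield at 14 N and takes 20 N at the end of the stroke, so the coupler snaps on first; well over half means 7 mm or more.
- panel_a: Small plywood panel standing in the rack, 12 x 80 x 85 mm tall, origin in the middle of its lower edge. To be left alone.
- panel_b: The other small plywood panel in the rack, same size. To be left alone.
- glue: White glue bottle, 56 mm in diameter, 150 mm tall, origin under its foot. To be left alone.
- discs: Thick wooden disc, 100 mm in diameter, 36 mm high, lying on the bench, origin under its middle. To be left alone.
Mind the look-alikes: they are no part of the job. Of the things that look like the part that bears gun_grip, the smallest one is meant.

How it is judged:
By the outcome, as a careful person would: the job done as asked, in the order asked, and still so for the second after the job is handed in, while the arm keeps its last pose, push and grip.
It also fails if it takes over 64 s, if anything falls off the work surface, if the arm or the gripper's body presses on something with over 40 N, if the wrist force passes 120 N, or if a joint passes its speed limit or range.

## Robot

A 6-joint arm with a two-finger parallel gripper is mounted at the origin on the work surface. World frame = base frame: x ahead of the robot, y to its left, z up, the work surface at z = 0. Lengths are in m, angles in rad, forces in N, time in s.
With the tool pointing down it reaches from about 0.35 to 0.975 m from the base axis. Payload 7.1 kg.
Tool frame: the origin (TCP) lies between the finger pads; the fingertips stand 22 mm ahead of it and the grasp point (between the pads) lies 3 mm ahead of it; z points along the fingers, y is the line along which they close (so a half turn about z gives the same grasp; the last joint's range is limited). The gripper opens to 88 mm and grips with 3 to 60 N. Pads are 20 mm wide; open, the fingers measure 115 mm over their backs; the gripper's body (75 mm by 178 mm) begins 61 mm behind the grasp point.
Start: joints at [-1.272, 0.423, 1.63, -0, 1.089, -0.019], TCP at [0.195, -0.594, 0.245] pointing down, gripper open.
Joint ranges: [-3, 3], [-0.9, 2.11], [0.09, 2.58], [-1.31, 4.45], [0.11, 2.69], [-2.54, 2.54]. Speed limits (rad/s): [2.39, 2.39, 3.01, 3.14, 3.14, 3.14].

## Interface

Orientations are given as a unit quaternion [w, x, y, z].
In Python, from cell import ctrl, optics, job gives the robot as it stands.
- The arm moves only by the tool drive_tool, never from a script. Its arguments are lists of equal length, an entry for each row: "travel": the shift along the world's x, y, z in mm, a list of three; "twist": the turn, a rotation vector about the world's x, y, z in degrees, a list of three. In form: {"travel": [[x, y, z], ...], "twist": [[rx, ry, rz], ...]}. A call has 1 to 12 rows; each row shifts and turns the commanded pose from where the row before left it; what a row does not reach is not made up. A row lasts 1/12 s, in which the tool goes at most 41.7 mm and 7.16 degrees, less where a joint would pass 70% of its speed; a pose out of reach is approached as far as the arm can. A call with a gripper value outside its range is refused whole. "hand" is the finger opening in mm, from 0 to 87.8, set as the call begins (left out, the last holds). The fingers move at their own pace and stop on an object; the grip force is fixed at half the most. Time passes only in rows, so rows that do not move let the fingers close. It gives the time, the measured TCP pose, the force, the opening and the grip force at its end, in the units of the state.
- ctrl.sense(): the state, without advancing time (a new reading comes with each control period).
- optics.camera(name): name is "scene" or "side" or "wrist"; returns the picture (480x640x3 uint8, red, green, blue); there is no depth.
- optics.get_calibration(name): a dict with "vertical_fov" (degrees; the focal length in pixels is half the picture's height over the tangent of half this angle, whatever the lens; pixels are square), "cx", "cy" (the principal point, pixels), "rvec" (rotation vector, rad) and "tvec" (3), from world to camera coordinates, as OpenCV has them. Camera axes: x right, y down, z forward; pixel columns grow to the right and rows downward; lengths in m; the calibration is good to about 2 mm. A picture is of the moment at which its call begins: read the wrist's pose just before it. get_calibration takes no time and is no camera call; for the wrist camera it gives the pose at the moment of the call.
- job.finish_job(): hands the job in; it is judged then, once.
The state is a dict: "t": time; "qpos": joint angles; "qd": joint speeds; "joint_efforts": joint torques, N m; "position": TCP position; "ee_rot": TCP orientation; "ft_force": force on the tool from outside, world axes, zero at the start; "wrist_torque": the same for the moment, N m; "gripper_width": opening from 0.0 (shut) to 1.0 (fully open); "gripper_force": force on a finger pad.
Only numpy, scipy, OpenCV 4.12 (cv2) and the standard library are available. Lean on these libraries where they do the work, as an engineer would, in place of code of your own. Each camera call takes 0.05 s, during which the arm holds its last target. There are 200 camera calls.

## Working session

There is one attempt and no reset: what is moved stays moved. The work goes in short steps, Python scripts to look and compute and a tool call to move; the robot and the scene stay as the last step left them, time stands still between calls to the robot, and variables do not carry over. Pictures are saved under pics/ and viewed, at most 10 in all, crops included, and the job is handed in when it is done.

Besides the shell and the picture viewer there is one more tool, called as name(argument=value, ...) on one line, values as JSON. drive_tool: Moves the arm, as the interface text tells. Its arguments: {"type":"object","properties":{"travel":{"type":"array","items":{"type":"array","items":{"type":"number"}}},"twist":{"type":"array","items":{"type":"array","items":{"type":"number"}}},"hand":{"type":"number"}},"required":["travel","twist"]}

```bash
mkdir -p pics; cat > h.py <<'E'
import numpy as np, cv2
from cell import ctrl, optics, job
def cal(n):
    c=optics.get_calibration(n); f=240/np.tan(np.radians(c['vertical_fov'])/2)
    K=np.array([[f,0,c['cx']],[0,f,c['cy']],[0,0,1]]); R=cv2.Rodrigues(np.array(c['rvec'],float))[0]
    return K,R,np.array(c['tvec'],float),c
def ray(C,uv):
    K,R,t,_=C; d=R.T@np.linalg.inv(K)@np.array([uv[0],uv[1],1.]); return -R.T@t,d/np.linalg.norm(d)
def onz(C,uv,z):
    o,d=ray(C,uv); return o+d*(z-o[2])/d[2]
def tri(C1,a,C2,b):
    o1,d1=ray(C1,a);o2,d2=ray(C2,b)
    s=np.linalg.lstsq(np.c_[d1,-d2],o2-o1,rcond=None)[0]
    p,q=o1+s[0]*d1,o2+s[1]*d2; return (p+q)/2,np.linalg.norm(p-q)
def proj(C,p):
    K,R,t,_=C; v=K@(R@np.array(p,float)+t); return v[:2]/v[2]
def save(im,n): cv2.imwrite('pics/'+n+'.png',im[:,:,::-1])
E
python3 - <<'E'
from h import *
for n in ['scene','side','wrist']:
    C=cal(n); print(n,C[3],-C[1].T@C[2]); save(optics.camera(n),n+'0')
print(ctrl.sense())
E
```

```text
scene {'vertical_fov': 46.006051840503005, 'cx': 324.32045521309874, 'cy': 235.50312584497587, 'rvec': array([ 2.16904588,  1.36553961, -0.44713606]), 'tvec': array([-0.30468933, -0.34439199,  1.72467119])} [ 1.30585611 -0.2945551   1.18063935]
side {'vertical_fov': 42.8064635074189, 'cx': 321.6951227490569, 'cy': 236.48904051343473, 'rvec': array([ 2.17740532, -0.07831996,  0.048603  ]), 'tvec': array([-0.58526421,  0.13407401,  1.26024402])} [ 0.50743924 -0.99884328  0.83279202]
wrist {'vertical_fov': 66.39708148810551, 'cx': 318.3765753952258, 'cy': 236.26182207869468, 'rvec': array([-2.33466535,  1.69018498,  0.26071271]), 'tvec': array([-0.62591915, -0.03655586,  0.39061329])} [ 0.27413691 -0.56876574  0.38346361]
{'t': 0.15, 'qpos': array([-1.27201768e+00,  4.23653496e-01,  1.63044738e+00,  9.29873210e-06,
        1.08859627e+00, -1.90020371e-02]), 'qd': array([ 2.34623640e-05, -2.71441640e-03, -2.26022090e-03, -1.56362276e-03,
        1.36779180e-04, -6.36601704e-04]), 'joint_efforts': array([-5.46964031e-05, -5.44981527e+01, -2.73919630e+01,  6.43828791e-02,
        2.03923811e-02, -7.71315649e-05]), 'position': array([ 0.19520328, -0.59334424,  0.24411398]), 'ee_rot': array([-5.47426840e-04,  9.87403655e-01,  1.58220469e-01, -7.29234067e-05]), 'ft_force': array([0.06655955, 0.36201645, 0.04632779]), 'wrist_torque': array([-0.01147287,  0.00150008, -0.00528976]), 'gripper_force': 0.0, 'gripper_width': 0.9995288525241671}
```

View pics/scene0.png

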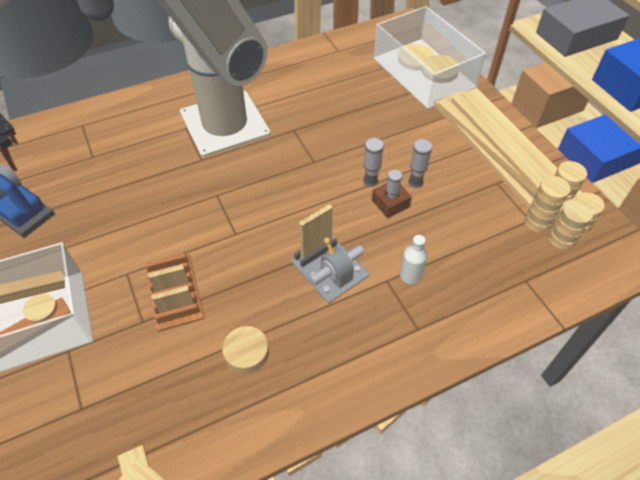

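View pics/side0.png

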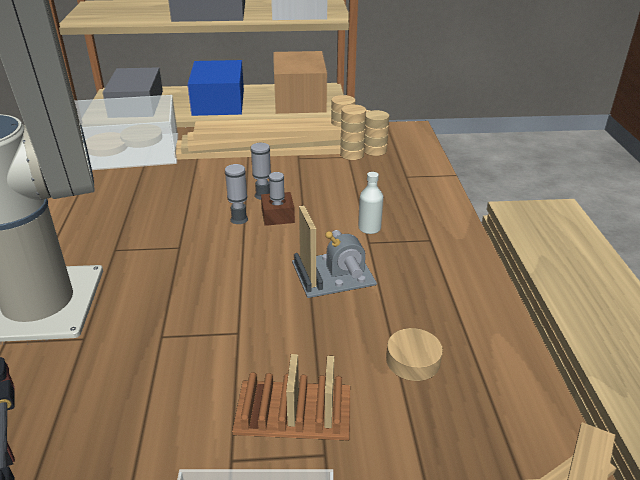

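```bash
python3 - <<'E'
from h import *
T=[('scene',138,250,70,79),('scene',288,198,88,99),('scene',355,130,88,99),('side',228,330,130,146),('side',285,195,100,113),('side',215,140,88,99)]
I={n:cv2.imread(f'pics/{n}0.png') for n in ('scene','side')}
out=np.zeros((600,798,3),np.uint8)
for k,(n,x,y,w,h) in enumerate(T):
    r,c=divmod(k,3); out[r*300:r*300+300,c*266:c*266+266]=cv2.resize(I[n][y:y+h,x:x+w],(266,300),interpolation=cv2.INTER_CUBIC)
cv2.imwrite('pics/comp.png',out)
E
```

```text
(no output)
```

View pics/comp.png

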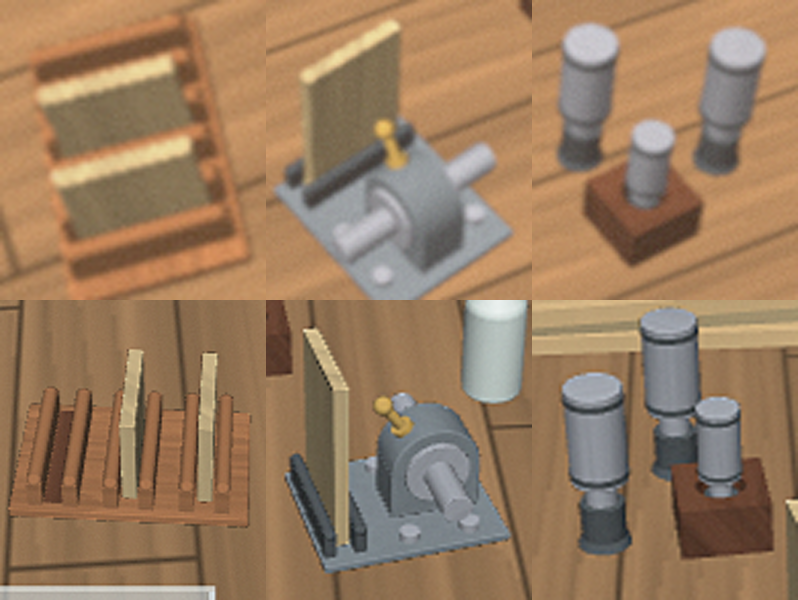

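```bash
python3 - <<'E'
from h import *
S=cal('scene');D=cal('side')
for n,a,b in [('sh -y',(300.2,222.8),(313.2,228.2)),('sh +y',(332.4,206.3),(301.9,207)),('ball',(327.1,240.6),(329,234.6)),('guntop',(395.1,174.6),(276.6,175.3))]:
    print(n,tri(S,a,D,b))
for p in [(232.9,432),(349.2,437),(350.2,384.7),(244,380.8)]: print(onz(D,p,.01))
for p in [(147,263.5),(189,254)]: print('s',onz(S,p,.04))
E
```

```text
sh -y (array([0.56806818, 0.00271132, 0.15672968]), np.float64(0.0039306679402707125))
sh +y (array([0.55029636, 0.09383889, 0.14959533]), np.float64(0.003226207766369688))
ball (array([0.60482093, 0.05389471, 0.10380357]), np.float64(0.002643161869040428))
guntop (array([0.49890574, 0.29814012, 0.11384603]), np.float64(0.0031693831514961056))
[ 0.41638257 -0.36000855  0.01      ]
[ 0.60232316 -0.38278069  0.01      ]
[ 0.61619758 -0.27471673  0.01      ]
[ 0.43106973 -0.25283555  0.01      ]
s [ 0.43562877 -0.34780621  0.04      ]
s [ 0.45249945 -0.24765326  0.04      ]
```

drive_tool(travel=[[26,22.5,7.5],[26,22.5,7.5],[26,22.5,7.5],[26,22.5,7.5],[26,22.5,7.5],[26,22.5,7.5],[26,22.5,7.5],[26,22.5,7.5],[26,22.5,7.5],[26,22.5,7.5],[0,0,0],[0,0,0]], twist=[[0,0,6.5],[0,0,6.5],[0,0,6.5],[0,0,6.5],[0,0,6.5],[0,0,6.5],[0,0,6.5],[0,0,6.5],[0,0,6.5],[0,0,6.5],[0,0,0],[0,0,0]])

```text
t: 1.15
position: [0.4564, -0.3676, 0.3198]
ee_rot: [0.0, 0.747, 0.665, -0.0]
ft_force: [-0.1, -0.4, -0.8]
gripper_width: 0.999
gripper_force: 0.0
```

```bash
python3 - <<'E'
from h import *
C=cal('wrist');np.savez('w1',K=C[0],R=C[1],t=C[2]); save(optics.camera('wrist'),'w1')
print(proj(C,(.457,-.31,.01)),proj(C,(.457,-.26,.04)),ctrl.sense()['ee_rot'])
E
```

```text
[312.95737995 141.49361171] [306.94184941  95.16298851] [-2.22106791e-04  7.47675401e-01  6.64064293e-01 -2.45259868e-04]
```

View pics/w1.png

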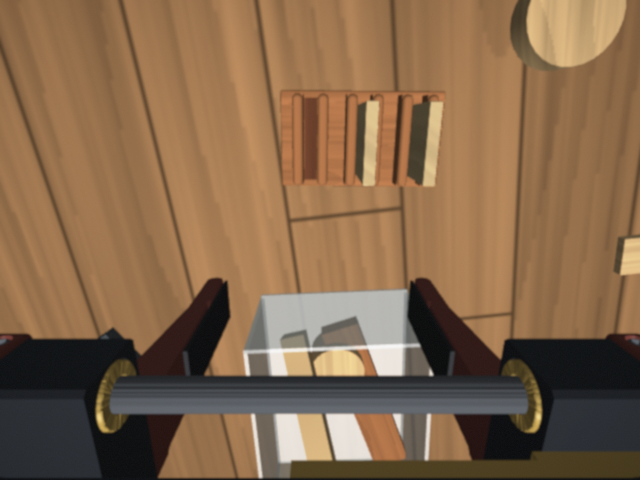

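```bash
python3 - <<'E'
from h import *
w=np.load('w1.npz');C=(w['K'],w['R'],w['t'],0); im=cv2.imread('pics/w1.png')
for y in (105,140,172): print(y,im[y-2:y+3,290:332].mean((0,2)).astype(int))
for p in [(284,186),(437,187),(444,92),(282,90)]: print(onz(C,p,.01)) 
for p in [(310,100),(310.2,140),(310.5,178)]: print(onz(C,p,.01),onz(C,p,.04))
E
```

```text
105 [121 114 104 107 118 125 126 125 124 121 113  98  78  69  78  80  77  75
  72  71  72  72  71  71  70  71  76  85  93 107 119 125 126 125 124 120
 111 100 103 119 127 128]
140 [123 114 101 103 115 124 127 126 125 124 116 102  82  73  83  82  77  74
  74  72  72  71  70  70  70  71  76  87  99 113 123 126 126 125 124 117
 106 100 110 119 122 121]
172 [117 116 109 103 111 122 127 127 126 124 118 105  85  69  72  76  76  75
  74  73  72  70  69  68  70  73  79  87 102 117 125 127 127 125 122 113
 101 101 112 119 120 122]
[ 0.41516777 -0.35861421  0.01      ]
[ 0.60234138 -0.38179158  0.01      ]
[ 0.61235314 -0.27296583  0.01      ]
[ 0.42880122 -0.249358    0.01      ]
[ 0.45920401 -0.2636914   0.01      ] [ 0.45964907 -0.26519445  0.04      ]
[ 0.45395845 -0.30791413  0.01      ] [ 0.45475379 -0.30646418  0.04      ]
[ 0.44878824 -0.35264423  0.01      ] [ 0.44992881 -0.34820741  0.04      ]
```

drive_tool(travel=[[9.5,33,1],[9.5,33,1],[9.5,33,1],[9.5,33,1],[9.5,33,1],[9.5,33,1],[9.5,33,1],[9.5,33,1],[9.5,33,1],[9.5,33,1],[0,0,0],[0,0,0]], twist=[[0,0,1.8],[0,0,1.8],[0,0,1.8],[0,0,1.8],[0,0,1.8],[0,0,1.8],[0,0,1.8],[0,0,1.8],[0,0,1.8],[0,0,1.8],[0,0,0],[0,0,0]])

```text
t: 2.2
position: [0.55, -0.0387, 0.3291]
ee_rot: [-0.0, 0.635, 0.773, -0.0]
ft_force: [0.4, -0.8, -0.1]
gripper_width: 1.002
gripper_force: 0.0
```

```bash
python3 - <<'E'
from h import *
C=cal('wrist');np.savez('w2',K=C[0],R=C[1],t=C[2]); save(optics.camera('wrist'),'w2')
print(proj(C,(.568,.003,.155)),proj(C,(.55,.094,.155)),proj(C,(.605,.054,.106)))
E
```

```text
[349.27951993 174.67660844] [352.35496257  54.50431517] [395.29540787 121.67720183]
```

View pics/w2.png

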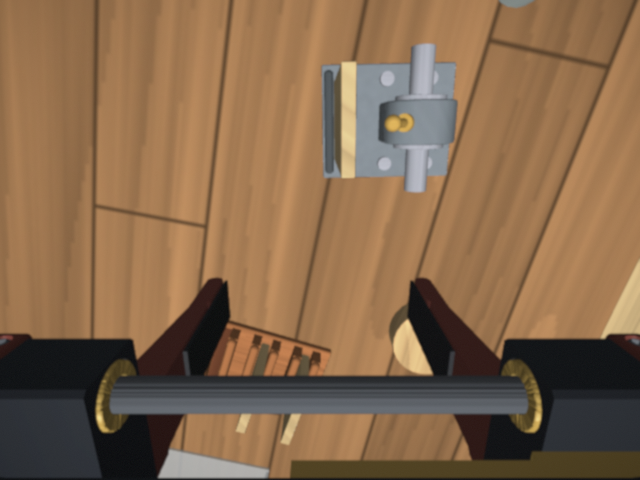

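```bash
python3 - <<'E'
from h import *
w=np.load('w2.npz');C=(w['K'],w['R'],w['t'],0); im=cv2.imread('pics/w2.png')
hsv=cv2.cvtColor(im,cv2.COLOR_BGR2HSV)
for n,lo,hi,roi in [('sh',(15,50,150),(32,160,255),(325,365,50,190)),('brass',(12,150,100),(32,255,255),(370,425,100,145))]:
    m=cv2.inRange(hsv,lo,hi); z=np.zeros_like(m); x0,x1,y0,y1=roi; z[y0:y1,x0:x1]=m[y0:y1,x0:x1]
    c=max(cv2.findContours(z,0,1)[0],key=cv2.contourArea); r=cv2.minAreaRect(c); b=cv2.boxPoints(r)
    print(n,r,b.tolist(),cv2.contourArea(c))
    if n=='sh':
        for Z in (.145,.15,.155,.16):
            P=np.array([onz(C,p,Z)[:2] for p in b]); print(Z,P.mean(0),np.linalg.norm(np.roll(P,1,0)-P,axis=1),[np.degrees(np.arctan2(*(q)[::-1])) for q in np.roll(P,1,0)-P])
print(cal('wrist')[0][0,0])
for y in (80,120,160): print(im[y-1:y+2,334:364].mean(0).astype(int).tolist())
D=cal('side');S=cal('scene')
for n,a,b,c in [('ball',(392,123),(329,234.6),(327.1,240.6)),('sh-y',(348.5,178),(313.2,228.2),(300.2,222.8)),('sh+y',(348.5,62),(301.9,207),(332.4,206.3))]:
    print(n,tri(C,a,D,b),tri(C,a,S,c))
E
```

```text
sh ((344.5, 119.5), (139.0, 39.0), 90.0) [[325.0, 50.0], [364.0, 50.0], [364.0, 189.0], [325.0, 189.0]] 2107.0
0.145 [0.55567754 0.04309379] [0.11167036 0.03108012 0.11173699 0.03467406] [np.float64(-78.48744031312819), np.float64(-168.8096106744174), np.float64(103.35575785734444), np.float64(11.209215900132754)]
0.15 [0.55533981 0.04307182] [0.1099447  0.03059983 0.1100103  0.03413823] [np.float64(-78.48744031312823), np.float64(-168.80961067441737), np.float64(103.35575785734446), np.float64(11.209215900132726)]
0.155 [0.55500209 0.04304985] [0.10821903 0.03011954 0.1082836  0.0336024 ] [np.float64(-78.48744031312823), np.float64(-168.80961067441737), np.float64(103.35575785734446), np.float64(11.209215900132724)]
0.16 [0.55466436 0.04302788] [0.10649336 0.02963925 0.1065569  0.03306658] [np.float64(-78.48744031312818), np.float64(-168.80961067441743), np.float64(103.35575785734447), np.float64(11.209215900132744)]
brass ((395.50006103515625, 123.50001525878906), (9.899494171142578, 14.142135620117188), 45.0) [[387.00006103515625, 125.00001525878906], [397.00006103515625, 115.0000
[... 1414 characters left out ...]
9], [131, 179, 205], [126, 166, 188], [129, 147, 156], [145, 143, 138], [153, 146, 137], [153, 146, 137], [153, 145, 137], [153, 145, 137], [153, 145, 137], [153, 146, 137], [153, 147, 138]]
ball (array([0.6042117 , 0.05237969, 0.10334922]), np.float64(0.0028668375984385874)) (array([0.60310835, 0.05351245, 0.10382812]), np.float64(0.0025646318861342245))
sh-y (array([5.68538918e-01, 3.06274813e-04, 1.56485105e-01]), np.float64(0.0014589892602148928)) (array([0.56791421, 0.00187467, 0.1603114 ]), np.float64(0.0023585390684887214))
sh+y (array([0.54978269, 0.08879978, 0.15125065]), np.float64(0.00276351422806111)) (array([0.54919676, 0.09151885, 0.15116777]), np.float64(0.005558481926861088))
```

drive_tool(travel=[[3,28,-10],[3,28,-10],[3,27,-10],[0,0,-20],[0,0,-20],[0,0,-20],[0,0,-20],[0,0,-20],[0,0,-15],[0,0,0],[0,0,0]], twist=[[0,0,0],[0,0,0],[0,0,0],[0,0,0],[0,0,0],[0,0,0],[0,0,0],[0,0,0],[0,0,0],[0,0,0],[0,0,0]], hand=35)

```text
t: 3.17
position: [0.5587, 0.0425, 0.184]
ee_rot: [-0.001, 0.636, 0.772, -0.001]
ft_force: [-0.1, -0.0, 0.3]
gripper_width: 0.397
gripper_force: 0.0
```

```bash
python3 - <<'E'
from h import *
C=cal('wrist'); save(optics.camera('wrist'),'w3'); s=ctrl.sense(); print(s['position'],s['gripper_width'],s['t'])
D=cal('side'); save(optics.camera('side'),'side3')
a=cv2.imread('pics/w3.png'); b=cv2.imread('pics/side3.png')[120:320,200:440]
cv2.imwrite('pics/c3.png',np.hstack([cv2.resize(a,(440,330)),cv2.resize(b,(360,330))]))
E
```

```text
[0.5594546  0.04283619 0.18500908] 0.39919916281571827 3.2167
```

View pics/c3.png

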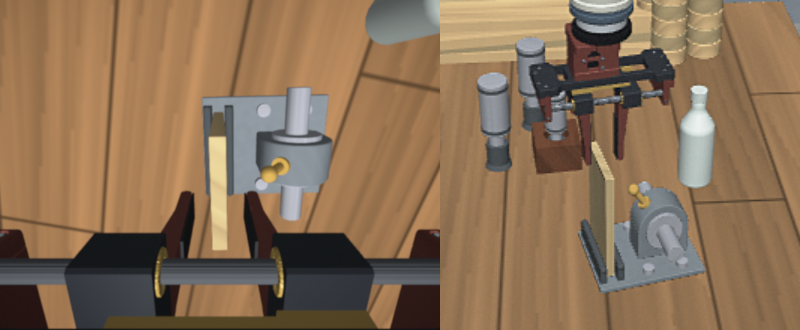

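drive_tool(travel=[[0,0,-19],[0,0,-19],[0,0,-19],[0,0,0],[0,0,0]], twist=[[0,0,0],[0,0,0],[0,0,0],[0,0,0],[0,0,0]])

```text
t: 3.68
position: [0.5594, 0.044, 0.1282]
ee_rot: [-0.0, 0.635, 0.773, -0.0]
ft_force: [-0.3, -0.1, 0.1]
gripper_width: 0.399
gripper_force: 0.0
```

drive_tool(travel=[[0,0,0],[0,0,0],[0,0,0],[0,0,0],[0,0,0],[0,0,0]], twist=[[0,0,0],[0,0,0],[0,0,0],[0,0,0],[0,0,0],[0,0,0]], hand=0)

```text
t: 4.18
position: [0.5591, 0.0442, 0.1286]
ee_rot: [0.0, 0.634, 0.773, -0.0]
ft_force: [-2.8, -0.6, 6.9]
gripper_width: 0.136
gripper_force: 30.0
```

drive_tool(travel=[[0,0,8],[0,0,10],[0,0,12],[0,0,15],[0,0,20],[0,0,25],[0,0,25],[0,0,5],[0,0,0],[0,0,0]], twist=[[0,0,0],[0,0,0],[0,0,0],[0,0,0],[0,0,0],[0,0,0],[0,0,0],[0,0,0],[0,0,0],[0,0,0]])

```text
t: 5.02
position: [0.5591, 0.0443, 0.2477]
ee_rot: [0.0, 0.635, 0.773, 0.0]
ft_force: [-0.1, -0.4, -0.6]
gripper_width: 0.139
gripper_force: 30.0
```

drive_tool(travel=[[-4,-15,0],[-8,-28,0],[-9,-31,0],[-9,-31,0],[-9,-31,0],[-9,-31,0],[-9,-31,0],[-9,-31,0],[-9,-31,0],[-9,-31,0],[-9,-31,0],[-7,-21,0]], twist=[[0,0,-1.5],[0,0,-1.5],[0,0,-1.5],[0,0,-1.5],[0,0,-1.5],[0,0,-1.5],[0,0,-1.5],[0,0,-1.5],[0,0,-1.6],[0,0,-1.6],[0,0,-1.6],[0,0,-1.6]])

```text
t: 6.02
position: [0.4577, -0.3005, 0.2458]
ee_rot: [-0.001, 0.751, 0.66, -0.001]
ft_force: [-0.3, 0.6, 0.1]
gripper_width: 0.134
gripper_force: 30.0
```

drive_tool(travel=[[-4.5,-9,-20],[0,0,-20],[0,0,0],[0,0,0]], twist=[[0,0,0],[0,0,0],[0,0,0],[0,0,0]])

```text
t: 6.35
position: [0.4534, -0.3068, 0.2056]
ee_rot: [-0.003, 0.75, 0.661, -0.001]
ft_force: [-0.6, -0.7, -0.4]
gripper_width: 0.135
gripper_force: 30.0
```

```bash
python3 - <<'E'
from h import *
s=ctrl.sense(); print(s['position'],s['ee_rot'],s['gripper_width'],s['t'])
C=cal('wrist'); a=optics.camera('wrist'); save(a,'w4'); np.savez('w4',K=C[0],R=C[1],t=C[2])
D=cal('side'); b=optics.camera('side'); save(b,'side4')
print(proj(D,(.4545,-.3075,.01)),proj(D,(.448,-.357,.01)), proj(C,(.448,-.357,.01)),proj(C,(.461,-.258,.01)))
x=a[60:360,170:490]; y=b[250:450,200:380]
cv2.imwrite('pics/c4.png',np.hstack([cv2.resize(x,(400,375)),cv2.resize(y,(338,375))])[:,:,::-1])
E
```

```text
[ 0.4534423  -0.30682588  0.20561596] [-2.53112449e-03  7.50202221e-01  6.61203395e-01 -5.40884301e-04] 0.13462191024087544 6.35
[257.02950719 404.78702511] [252.64020048 429.30859518] [320.01607011 262.04466593] [320.65396587 158.3608082 ]
```

View pics/c4.png

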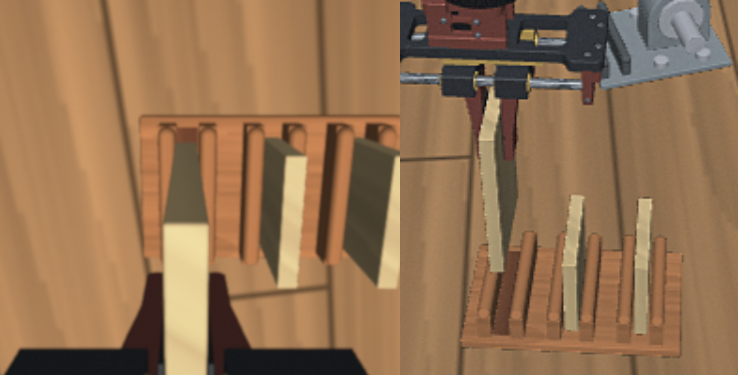

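```bash
python3 - <<'E'
from h import *
im=cv2.imread('pics/w4.png')
for y in (160,164,168,172,174,177,182): print(y,im[y,296:346].mean(1).astype(int).tolist())
w=np.load('w4.npz');C=(w['K'],w['R'],w['t'],0)
for z in (.07,.075,.08,.085): print(z,[proj(C,np.array([.4534,-.3068,z])+dx*np.array([.992,-.125,0])+.045*np.array([.125,.992,0])).round(1).tolist() for dx in (-.006,.006)])
E
```

```text
160 [109, 93, 82, 77, 71, 65, 60, 58, 61, 68, 73, 78, 79, 78, 82, 99, 118, 125, 126, 126, 125, 126, 126, 125, 126, 126, 126, 126, 125, 126, 126, 125, 114, 93, 82, 80, 77, 73, 64, 63, 59, 59, 63, 68, 75, 82, 93, 112, 125, 130]
164 [125, 105, 90, 91, 96, 101, 103, 104, 102, 97, 92, 87, 86, 93, 97, 92, 86, 83, 83, 80, 78, 77, 75, 76, 76, 77, 75, 75, 74, 74, 75, 85, 92, 92, 95, 87, 84, 91, 98, 101, 104, 103, 102, 99, 90, 89, 99, 119, 135, 140]
168 [107, 100, 111, 122, 128, 131, 132, 132, 130, 129, 126, 117, 107, 90, 80, 84, 86, 84, 83, 80, 79, 78, 77, 77, 77, 77, 77, 74, 75, 74, 76, 83, 85, 73, 81, 99, 114, 123, 130, 132, 132, 133, 131, 128, 124, 113, 103, 109, 129, 137]
172 [101, 100, 112, 124, 131, 134, 134, 132, 133, 132, 128, 121, 110, 93, 80, 82, 85, 82, 83, 81, 78, 79, 77, 77, 78, 77, 75, 75, 75, 75, 76, 83, 83, 73, 84, 103, 117, 127, 131, 134, 133, 132, 132, 131, 126, 118, 110, 115, 128, 134]
174 [98, 97, 112, 124, 132, 134, 134, 133, 131, 131, 129, 121, 110, 95, 81, 82, 84, 83, 82, 82, 81, 80, 80, 79, 80, 80, 80, 78, 78, 78, 78, 82, 82, 75, 85, 103, 118, 127, 133, 134, 133, 133, 133, 131, 126, 117, 109, 113, 126, 132]
177 [108, 101, 111, 123, 132, 134, 133, 133, 133, 131, 128, 121, 110, 95, 85, 83, 82, 82, 82, 82, 82, 82, 81, 80, 80, 81, 79, 80, 80, 79, 79, 84, 84, 75, 85, 103, 118, 128, 133, 134, 133, 133, 132, 130, 126, 117, 106, 111, 126, 134]
182 [111, 102, 110, 123, 131, 134, 134, 133, 132, 131, 129, 122, 109, 92, 84, 83, 84, 84, 83, 83, 82, 82, 82, 81, 81, 80, 81, 80, 80, 79, 80, 84, 81, 74, 86, 105, 119, 129, 133, 134, 133, 133, 131, 130, 125, 114, 104, 108, 124, 132]
0.07 [[310.8, 172.2], [326.9, 172.2]]
0.075 [[310.7, 173.1], [327.1, 173.1]]
0.08 [[310.5, 174.0], [327.2, 174.0]]
0.085 [[310.3, 175.0], [327.3, 175.0]]
```

drive_tool(travel=[[0.6,-0.5,-12],[0,0,-12],[0,0,-8],[0,0,-6],[0,0,-6],[0,0,-6],[0,0,-6],[0,0,0]], twist=[[0,0,0],[0,0,0],[0,0,0],[0,0,0],[0,0,0],[0,0,0],[0,0,0],[0,0,0]])

```text
t: 7.12
position: [0.4549, -0.3078, 0.1504]
ee_rot: [-0.001, 0.75, 0.661, -0.0]
ft_force: [-0.2, 1.5, -0.9]
gripper_width: 0.135
gripper_force: 30.0
```

drive_tool(travel=[[0,0,-3],[0,0,-3],[0,0,-2],[0,0,0]], twist=[[0,0,0],[0,0,0],[0,0,0],[0,0,0]])

```text
t: 7.45
position: [0.4553, -0.3081, 0.1434]
ee_rot: [-0.0, 0.75, 0.661, -0.0]
ft_force: [-0.1, 0.4, -0.8]
gripper_width: 0.137
gripper_force: 30.0
```

drive_tool(travel=[[0,0,-2],[0,0,-2],[0,0,-2],[0,0,-1],[0,0,0]], twist=[[0,0,0],[0,0,0],[0,0,0],[0,0,0],[0,0,0]])

```text
t: 7.87
position: [0.4553, -0.3081, 0.1364]
ee_rot: [-0.0, 0.75, 0.661, -0.0]
ft_force: [-1.0, -0.1, -1.6]
gripper_width: 0.133
gripper_force: 30.0
```

drive_tool(travel=[[0,0,-1],[0,0,-1],[0,0,0]], twist=[[0,0,0],[0,0,0],[0,0,0]])

```text
t: 8.12
position: [0.4553, -0.3082, 0.1345]
ee_rot: [-0.0, 0.75, 0.661, -0.0]
ft_force: [-0.0, 0.1, -1.1]
gripper_width: 0.134
gripper_force: 30.0
```

drive_tool(travel=[[0,0,-1],[0,0,-1],[0,0,0]], twist=[[0,0,0],[0,0,0],[0,0,0]])

```text
t: 8.37
position: [0.4553, -0.3081, 0.1325]
ee_rot: [-0.0, 0.75, 0.661, -0.0]
ft_force: [0.8, 0.4, -0.2]
gripper_width: 0.136
gripper_force: 30.0
```

drive_tool(travel=[[0,0,-1],[0,0,-0.5],[0,0,0]], twist=[[0,0,0],[0,0,0],[0,0,0]])

```text
t: 8.62
position: [0.4554, -0.3081, 0.131]
ee_rot: [-0.0, 0.75, 0.661, -0.0]
ft_force: [0.3, -0.7, -1.1]
gripper_width: 0.135
gripper_force: 30.0
```

drive_tool(travel=[[0,0,-1],[0,0,-1],[0,0,0]], twist=[[0,0,0],[0,0,0],[0,0,0]])

```text
t: 8.87
position: [0.4556, -0.3083, 0.1306]
ee_rot: [0.0, 0.75, 0.661, -0.0]
ft_force: [-3.6, 2.4, 13.4]
gripper_width: 0.137
gripper_force: 30.0
```

drive_tool(travel=[[0,0,-1],[0,0,-0.5],[0,0,0]], twist=[[0,0,0],[0,0,0],[0,0,0]])

```text
t: 9.12
position: [0.4556, -0.3083, 0.1306]
ee_rot: [0.0, 0.75, 0.661, -0.0]
ft_force: [-6.9, 5.8, 29.5]
gripper_width: 0.136
gripper_force: 30.0
```

drive_tool(travel=[[0,0,1.5],[0,0,0],[0,0,0],[0,0,0],[0,0,0]], twist=[[0,0,0],[0,0,0],[0,0,0],[0,0,0],[0,0,0]], hand=40)

```text
t: 9.53
position: [0.4553, -0.3081, 0.1288]
ee_rot: [-0.0, 0.75, 0.661, -0.0]
ft_force: [-0.2, -0.1, 0.5]
gripper_width: 0.444
gripper_force: 0.0
```

drive_tool(travel=[[0,0,5],[0,0,15],[0,0,25],[0,0,35],[0,0,40],[0,0,20],[0,0,0]], twist=[[0,0,0],[0,0,0],[0,0,0],[0,0,0],[0,0,0],[0,0,0],[0,0,0]])

```text
t: 10.12
position: [0.4576, -0.3097, 0.2746]
ee_rot: [0.004, 0.75, 0.661, 0.001]
ft_force: [0.3, -0.3, 0.1]
gripper_width: 0.458
gripper_force: 0.0
```

```bash
python3 - <<'E'
from h import *
b=optics.camera('side'); save(b,'side5'); a=optics.camera('scene'); save(a,'scene5')
T=[(b[330:450,220:370],(375,300)),(a[235:335,130:255],(375,300)),(b[195:300,280:390],(375,358)[:2]),(a[200:300,280:390],(375,300))]
t=[cv2.resize(i,(375,300),interpolation=cv2.INTER_CUBIC) for i,_ in T]
cv2.imwrite('pics/c5.png',np.vstack([np.hstack(t[:2]),np.hstack(t[2:])])[:,:,::-1])
E
```

```text
(no output)
```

View pics/c5.png

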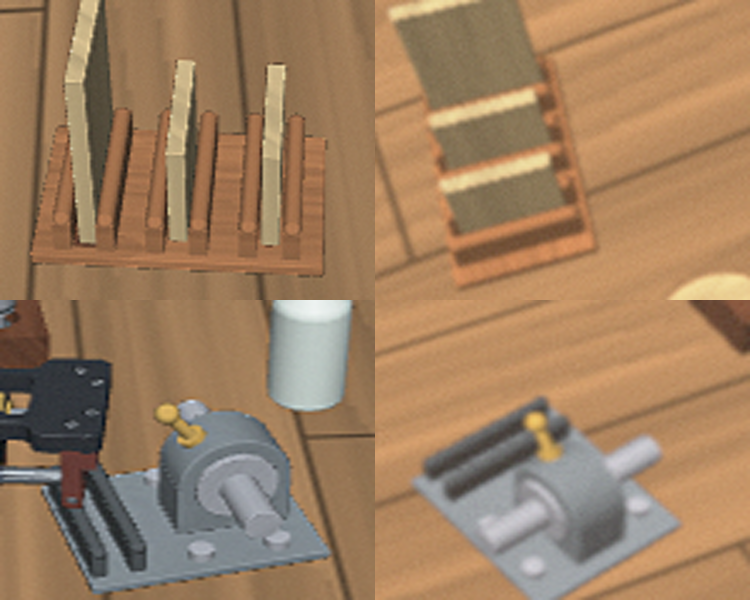

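drive_tool(travel=[[8,15,0],[14,27,0],[14,28,0],[14,28,0],[14,28,0],[14,28,0],[14,28,0],[14,28,0],[14,28,0],[14,28,0],[6,5,0],[0,0,0]], twist=[[0,0,1.8],[0,0,1.8],[0,0,1.8],[0,0,1.8],[0,0,1.8],[0,0,1.8],[0,0,1.8],[0,0,1.8],[0,0,1.8],[0,0,1.8],[0,0,0],[0,0,0]], hand=70)

```text
t: 11.22
position: [0.5955, -0.0355, 0.2671]
ee_rot: [-0.001, 0.636, 0.771, -0.001]
ft_force: [0.7, 0.5, -0.4]
gripper_width: 0.798
gripper_force: 0.0
```

drive_tool(travel=[[0,0,0],[0,0,0]], twist=[[0,0,0],[0,0,0]])

```text
t: 11.38
position: [0.5944, -0.0382, 0.2681]
ee_rot: [-0.001, 0.638, 0.77, -0.001]
ft_force: [-0.3, 0.2, -0.6]
gripper_width: 0.794
gripper_force: 0.0
```

```bash
python3 - <<'E'
from h import *
C=cal('wrist');np.savez('w6',K=C[0],R=C[1],t=C[2]); a=optics.camera('wrist'); save(a,'w6')
u=proj(C,(.604,.053,.105)); print(u,-C[1].T@C[2],C[1][2])
x,y=int(u[0])-60,max(0,int(u[1])-60); print(x,y)
cv2.imwrite('pics/c6.png',cv2.resize(a[y:y+120,x:x+150],(750,600),interpolation=cv2.INTER_CUBIC)[:,:,::-1])
E
```

```text
[353.13359952 111.98508309] [0.57901395 0.04227126 0.40759431] [ 0.0544115  -0.29748921 -0.95317341]
293 51
```

View pics/c6.png

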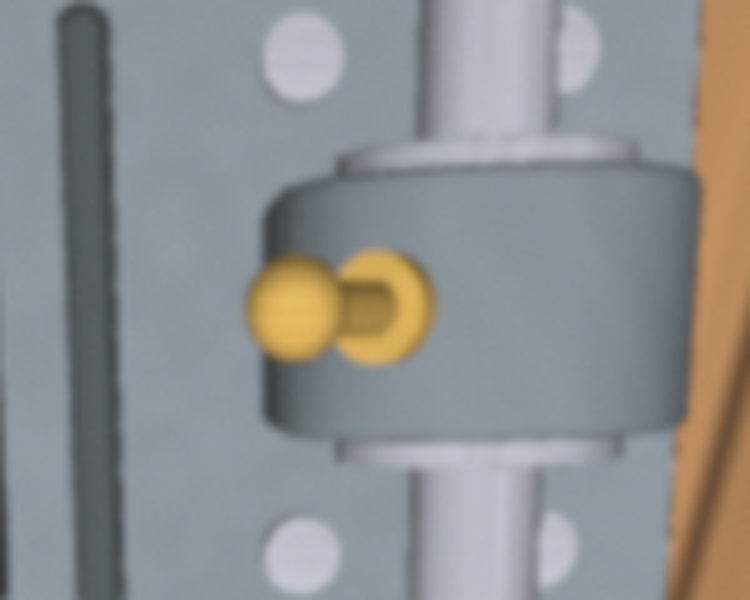

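```bash
python3 - <<'E'
from h import *
L=lambda f:(lambda w:(w['K'],w['R'],w['t'],0))(np.load(f))
V=[L('w6.npz'),L('w2.npz'),cal('side'),cal('scene')]
def multi(uv):
    A=np.zeros((3,3));b=np.zeros(3)
    for C,p in zip(V,uv):
        if p is None: continue
        o,d=ray(C,p);M=np.eye(3)-np.outer(d,d);A+=M;b+=M@o
    x=np.linalg.solve(A,b); return x,[ (proj(C,x)-p).round(1).tolist() for C,p in zip(V,uv) if p is not None]
B,r=multi([(352.2,112.6),(392,123),(329,234.6),(327.2,240.8)]);print(B,r)
print('z106',onz(V[0],(352.2,112.6),.106))
R,r=multi([(369.4,112.6),(406.5,122),(336.3,242.6),(331,251.7)]);print(R,r)
d=B-R;print(np.linalg.norm(d),np.degrees(np.arctan2(np.hypot(*d[:2]),d[2])),np.degrees(np.arctan2(d[1],d[0])))
B0=onz(V[0],(352.2,112.6),.1055)
for a in (180,184,188,191,195,200):
    a=np.radians(a);ax=np.array([np.sin(.61)*np.cos(a),np.sin(.61)*np.sin(a),np.cos(.61)])
    print(np.degrees(a),[proj(C,B0-.028*ax).round(1).tolist() for C in V])
# housing yaw from plate fasteners / rail
for p in [(85,20),(102,590),(303,57),(302,555),(484,20),(473,590)]: print(onz(V[0],(293+p[0]/5,51+p[1]/5),.02 if p[0]<350 else .05).round(4))
E
```

```text
[0.60402066 0.0530799  0.10346415] [[0.8, -0.7], [1.5, -0.6], [-0.8, -0.1], [-0.6, 0.3]]
z106 [0.60330011 0.05238565 0.106     ]
[0.62099377 0.05648188 0.07950345] [[1.6, -0.3], [-0.5, 0.2], [-0.4, -0.0], [-0.1, 0.1]]
0.02955969172628185 35.84665681986006 -168.66618477546436
180.0 [[368.5, 116.9], [404.1, 126.1], [335.4, 242.6], [329.1, 251.1]]
184.0 [[368.7, 115.5], [404.3, 124.9], [335.3, 242.2], [329.5, 251.0]]
188.0 [[368.9, 114.1], [404.5, 123.8], [335.2, 241.9], [329.9, 250.7]]
191.0 [[369.0, 113.0], [404.6, 122.9], [335.1, 241.7], [330.2, 250.6]]
195.0 [[369.0, 111.6], [404.6, 121.7], [334.9, 241.4], [330.5, 250.3]]
200.0 [[368.8, 109.9], [404.6, 120.3], [334.7, 241.1], [331.0, 250.0]]
[0.5593 0.0989 0.02  ]
[ 0.5823 -0.007   0.02  ]
[0.6018 0.1003 0.02  ]
[0.6219 0.0078 0.02  ]
[0.6302 0.1076 0.05  ]
[0.6524 0.0102 0.05  ]
```

drive_tool(travel=[[-5,12,4],[-10,25,4],[-10,26,4],[-10,26,4],[-10,26,4],[-10,26,4],[-10,26,4],[-10,26,4],[-10,26,0],[-10,26,0],[0,0,0],[0,0,0]], twist=[[0,0,0],[0,0,0],[0,0,0],[0,0,0],[0,0,0],[0,0,0],[0,0,0],[0,0,0],[0,0,0],[0,0,0],[0,0,0],[0,0,0]])

```text
t: 12.43
position: [0.4995, 0.2084, 0.3016]
ee_rot: [0.0, 0.637, 0.771, 0.0]
ft_force: [-0.0, 0.1, -0.2]
gripper_width: 0.799
gripper_force: 0.0
```

```bash
python3 - <<'E'
from h import *
C=cal('wrist');np.savez('w7',K=C[0],R=C[1],t=C[2]); a=optics.camera('wrist'); save(a,'w7')
print(proj(C,(.499,.298,.117)))
S=cal('scene');D=cal('side')
print(tri(S,(373,144),D,(235,170)),tri(S,(421,145.5),D,(261,147)),tri(S,(371,182),D,(239,217)))
cv2.imwrite('pics/c7.png',a[:300,:,::-1])
E
```

```text
[338.32360332 112.14634274]
(array([0.40138067, 0.2849552 , 0.13984076]), np.float64(0.005266753992437751)) (array([0.4621656 , 0.39298278, 0.143471  ]), np.float64(0.004133625577073753)) (array([0.4039922 , 0.28905553, 0.00082548]), np.float64(0.004772366975635993))
```

View pics/c7.png

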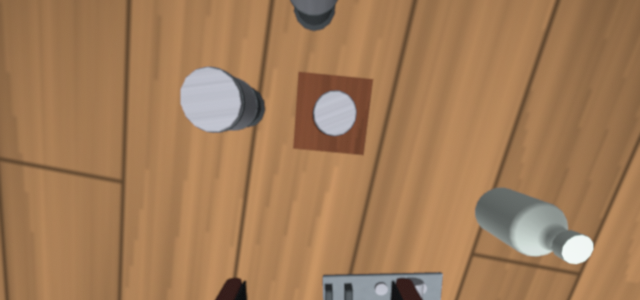

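```bash
python3 - <<'E'
from h import *
w=np.load('w7.npz');C=(w['K'],w['R'],w['t'],0)
im=cv2.imread('pics/w7.png'); hsv=cv2.cvtColor(im,cv2.COLOR_BGR2HSV)
m=cv2.inRange(hsv,(0,0,120),(179,75,255)); m[:,:305]=0;m[:,365:]=0;m[:80]=0;m[150:]=0
c=max(cv2.findContours(m,0,1)[0],key=cv2.contourArea); e=cv2.fitEllipse(c); print(e)
for p in (e[0],(335,113.5)): print(onz(C,p,.117))
q=[onz(C,p,.045) for p in [(299,72),(373,79),(363,155),(293,149)]]; print(np.mean(q,0),np.round(q,3).tolist())
print('glue',onz(cal('scene'),(411,277),0),onz(cal('side'),(371,228),0))
E
```

```text
((334.8163146972656, 112.69658660888672), (42.082122802734375, 44.659698486328125), 1.2260379791259766)
[0.49620502 0.29701756 0.117     ]
[0.49648527 0.29642164 0.117     ]
[0.49658495 0.29618711 0.045     ] [[0.456, 0.33, 0.045], [0.53, 0.337, 0.045], [0.537, 0.263, 0.045], [0.463, 0.255, 0.045]]
glue [0.7250141  0.22683517 0.        ] [0.7239218  0.22315205 0.        ]
```

drive_tool(travel=[[-0.5,12,0],[-0.5,12,0],[-0.5,13,0],[-0.5,13,0],[-0.5,13,0],[-0.5,13,0],[0,12,0],[0,0,-20],[0,0,-30],[0,0,-30],[0,0,-20],[0,0,0]], twist=[[0,0,6.8],[0,0,6.8],[0,0,6.8],[0,0,6.8],[0,0,6.8],[0,0,6.8],[0,0,6.8],[0,0,0],[0,0,0],[0,0,0],[0,0,0],[0,0,0]])

```text
t: 13.48
position: [0.4956, 0.293, 0.197]
ee_rot: [-0.003, 0.273, 0.962, -0.003]
ft_force: [-0.4, -0.7, -0.3]
gripper_width: 0.795
gripper_force: 0.0
```

```bash
python3 - <<'E'
from h import *
s=ctrl.sense();print(s['position'],s['ee_rot'],s['qpos'])
C=cal('wrist');a=optics.camera('wrist'); save(a,'w8'); print(proj(C,(.4965,.2964,.117)))
im=a[:,:,::-1].copy();hsv=cv2.cvtColor(im,cv2.COLOR_BGR2HSV)
u=proj(C,(.4965,.2964,.117)).astype(int)
m=cv2.inRange(hsv,(0,0,120),(179,75,255)); z=np.zeros_like(m); z[max(0,u[1]-70):u[1]+70,u[0]-60:u[0]+60]=m[max(0,u[1]-70):u[1]+70,u[0]-60:u[0]+60]
c=max(cv2.findContours(z,0,1)[0],key=cv2.contourArea); e=cv2.fitEllipse(c); print(e,onz(C,e[0],.117))
cv2.imwrite('pics/c8.png',cv2.resize(im,(400,300)))
E
```

```text
[0.4955926  0.29304045 0.19704135] [-0.0026175   0.27316186  0.96196037 -0.00282788] [ 5.13452893e-01  4.14219486e-01  1.77196149e+00 -3.17981037e-04
  9.63113978e-01 -5.03799911e-01]
[326.71468536 254.71782946]
((326.85675048828125, 252.7071075439453), (51.619529724121094, 54.68734359741211), 93.61605834960938) [0.49538271 0.29718607 0.117     ]
```

View pics/c8.png

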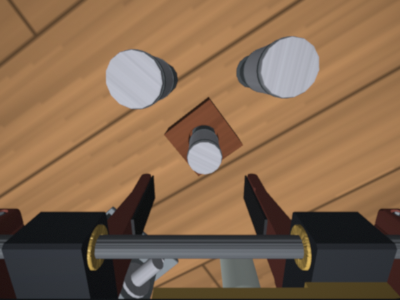

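drive_tool(travel=[[0,0,0],[0,0,-25],[0,0,-25],[0,0,-25],[0,0,-20],[0,0,-10],[0,0,0],[0,0,0]], twist=[[0,0,0],[0,0,0],[0,0,0],[0,0,0],[0,0,0],[0,0,0],[0,0,0],[0,0,0]])

```text
t: 14.2
position: [0.4983, 0.2961, 0.0974]
ee_rot: [0.001, 0.272, 0.962, 0.001]
ft_force: [0.1, 0.5, 0.5]
gripper_width: 0.797
gripper_force: 0.0
```

drive_tool(travel=[[-2,1,-5],[0,0,-4],[0,0,0],[0,0,0],[0,0,0]], twist=[[0,0,0],[0,0,0],[0,0,0],[0,0,0],[0,0,0]])

```text
t: 14.62
position: [0.4956, 0.297, 0.0876]
ee_rot: [0.0, 0.272, 0.962, 0.0]
ft_force: [-0.2, 0.0, -0.5]
gripper_width: 0.798
gripper_force: 0.0
```

drive_tool(travel=[[0,0,0],[0,0,0],[0,0,0],[0,0,0],[0,0,0],[0,0,0]], twist=[[0,0,0],[0,0,0],[0,0,0],[0,0,0],[0,0,0],[0,0,0]], hand=0)

```text
t: 15.12
position: [0.4957, 0.297, 0.0873]
ee_rot: [0.0, 0.272, 0.962, 0.0]
ft_force: [0.5, -0.4, 0.5]
gripper_width: 0.411
gripper_force: 30.0
```

drive_tool(travel=[[0,0,8],[0,0,15],[0,0,25],[0,0,30],[0,0,30],[0,0,27],[0,0,15],[0,0,0]], twist=[[0,0,0],[0,0,0],[0,0,0],[0,0,0],[0,0,0],[0,0,0],[0,0,0],[0,0,0]])

```text
t: 15.78
position: [0.4968, 0.2976, 0.2411]
ee_rot: [0.002, 0.272, 0.962, 0.002]
ft_force: [0.9, -0.6, -3.6]
gripper_width: 0.409
gripper_force: 30.0
```

drive_tool(travel=[[0,-15,0],[0,-25,0],[0,-30,0],[0,-30,0],[0,-30,0],[0,-30,0],[0,-30,0],[10,-30,0],[10,-25,0],[10,-12,0],[5,0,0],[0,0,0]], twist=[[0,0,-6.7],[0,0,-6.7],[0,0,-6.7],[0,0,-6.7],[0,0,-6.7],[0,0,-6.7],[0,0,-6.7],[1.4,-6.86,0],[1.4,-6.86,0],[1.4,-6.86,0],[1.4,-6.86,0],[1.4,-6.86,0]])

```text
t: 16.78
position: [0.5287, 0.0415, 0.2354]
ee_rot: [0.171, 0.607, 0.745, 0.217]
ft_force: [-0.3, 2.4, -3.5]
gripper_width: 0.406
gripper_force: 30.0
```

drive_tool(travel=[[0,0,0],[0,0,0],[0,0,0]], twist=[[0,0,0],[0,0,0],[0,0,0]])

```text
t: 17.03
position: [0.5311, 0.0437, 0.2368]
ee_rot: [0.169, 0.606, 0.747, 0.216]
ft_force: [-0.3, 0.2, -3.2]
gripper_width: 0.407
gripper_force: 30.0
```

```bash
cat > tgt.py <<'E'
from h import *
from scipy.spatial.transform import Rotation as Ro
B=np.array([.6037,.0528,.105]);a=np.radians(191.5);th=np.radians(35)
n=np.array([np.sin(th)*np.cos(a),np.sin(th)*np.sin(a),np.cos(th)])
def rep():
    s=ctrl.sense();q=s['ee_rot'];z=Ro.from_quat([q[1],q[2],q[3],q[0]]).as_matrix()[:,2]
    print('pos',s['position'].round(4),'F',s['ft_force'].round(1),'Fn',round(float(s['ft_force']@n),1),'w',round(s['gripper_width'],3),'t',s['t'])
    print('twist deg',np.degrees(np.cross(z,-n)).round(2))
    d=s['position']-B; S=d@n-.0623; print('s mm',round(S*1e3,1),'lateral fix mm',(-(d-(d@n)*n)*1e3).round(1))
    for k in (.07,.05,.03): print(k,((B+n*(k+.0623)-s['position'])*1e3).round(1))
    return s
E
python3 -c "
from tgt import *
s=rep();print(s['qpos'].round(2))"
```

```text
pos [0.5311 0.0437 0.2368] F [-0.3  0.2 -3.2] Fn -2.5 w 0.407 t 17.0333
twist deg [ 0.   -3.22 -0.45]
s mm 87.5 lateral fix mm [-11.6  -8.1  -9.1]
0.07 [ -1.8  -6.1 -23.4]
0.05 [  9.5  -3.8 -39.8]
0.03 [ 20.7  -1.5 -56.2]
[-0.01  0.15  2.18  0.43  0.3  -0.59]
```

drive_tool(travel=[[2,-1,-8],[2,-1,-8],[2,-1,-8],[2,-1,-8],[1.5,0,-8],[0,0,0],[0,0,0],[0,0,0]], twist=[[0,-1,-0.1],[0,-1,-0.1],[0,-1.2,-0.2],[0,0,0],[0,0,0],[0,0,0],[0,0,0],[0,0,0]])

```text
t: 17.7
position: [0.5412, 0.0402, 0.1977]
ee_rot: [0.191, 0.602, 0.739, 0.234]
ft_force: [0.3, -0.2, -3.3]
gripper_width: 0.406
gripper_force: 30.0
```

```bash
python3 - <<'E'
from tgt import *
s=rep();print(s['qpos'].round(2))
S=cal('scene');D=cal('side');b=optics.camera('side');a=optics.camera('scene');save(b,'side9');save(a,'scene9')
mouth=s['position']-n*.0793
for C in (D,S): print(proj(C,mouth),proj(C,mouth+n*.03),proj(C,B))
x=b[160:280,270:390];y=a[170:290,270:390]
cv2.imwrite('pics/c9.png',np.hstack([cv2.resize(i,(400,400),interpolation=cv2.INTER_CUBIC) for i in (x,y)])[:,:,::-1])
E
```

```text
pos [0.5412 0.0402 0.1977] F [ 0.3 -0.2 -3.3] Fn -2.8 w 0.406 t 17.7
twist deg [-0.09  0.13 -0.04]
s mm 50.2 lateral fix mm [-0.7 -0.3 -0.6]
0.07 [-11.9  -2.5  15.7]
0.05 [-0.6 -0.2 -0.7]
0.03 [ 10.6   2.  -17.1]
[-0.01  0.24  2.22  1.02  0.15 -1.2 ]
[319.71634319 224.20605421] [311.60890906 215.38135534] [328.08044683 233.99203118]
[321.76592476 228.57286109] [317.27778914 217.3913789 ] [326.40146866 240.67170614]
```

View pics/c9.png

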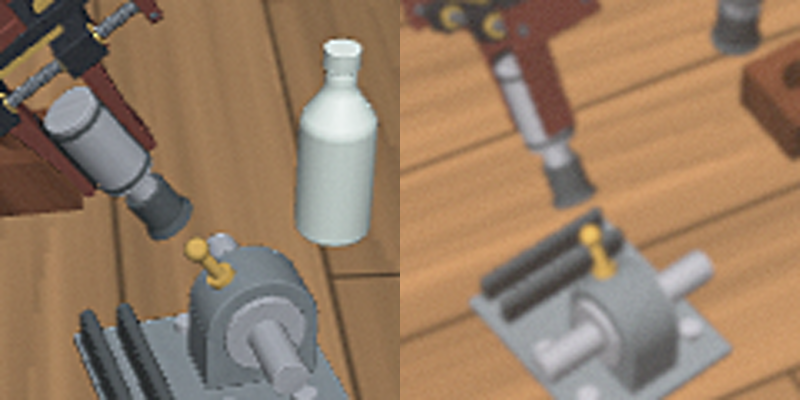

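drive_tool(travel=[[2,0.4,-3.5],[2,0.4,-3.5],[2,0.4,-3.5],[2,0.4,-3.5],[2,0.4,-3],[0,0,0],[0,0,0]], twist=[[0,0.1,0],[0,0,0],[0,0,0],[0,0,0],[0,0,0],[0,0,0],[0,0,0]])

```text
t: 18.38
position: [0.5506, 0.0418, 0.1806]
ee_rot: [0.19, 0.602, 0.739, 0.233]
ft_force: [0.9, -1.1, -3.6]
gripper_width: 0.41
gripper_force: 30.0
```

```bash
python3 - <<'E'
from tgt import *
s=rep();print(s['qpos'].round(3))
S=cal('scene');D=cal('side')
for nm,C in (('side',D),('scene',S)):
    im=optics.camera(nm);save(im,nm+'10');hsv=cv2.cvtColor(im[:,:,::-1].copy(),cv2.COLOR_BGR2HSV)
    m=cv2.inRange(hsv,(15,130,110),(30,255,255)); u=proj(C,B).astype(int); z=np.zeros_like(m); z[u[1]-9:u[1]+20,u[0]-9:u[0]+20]=m[u[1]-9:u[1]+20,u[0]-9:u[0]+20]
    ys,xs=np.nonzero(z); print(nm,u,len(xs),xs.min(),xs.max(),ys.min(),ys.max())
E
```

```text
pos [0.5506 0.0418 0.1806] F [ 0.9 -1.1 -3.6] Fn -3.3 w 0.41 t 18.3833
twist deg [-0.05  0.04 -0.03]
s mm 30.7 lateral fix mm [0.8 0.4 0.6]
0.07 [-21.3  -4.1  32.8]
0.05 [-10.   -1.8  16.4]
0.03 [1.2 0.5 0. ]
[-0.009  0.292  2.211  1.273  0.126 -1.445]
side [328 233] 73 327 343 229 246
scene [326 240] 58 324 333 238 252
```

drive_tool(travel=[[1.8,0.6,-1],[1.7,0.3,-2.5],[1.7,0.3,-2.5],[1.7,0.3,-2.5],[1.7,0.3,-2.5],[0,0,0],[0,0,0]], twist=[[0,0,0],[0,0,0],[0,0,0],[0,0,0],[0,0,0],[0,0,0],[0,0,0]])

```text
t: 19.07
position: [0.5594, 0.0435, 0.1695]
ee_rot: [0.191, 0.602, 0.739, 0.233]
ft_force: [0.8, -0.2, -2.7]
gripper_width: 0.403
gripper_force: 30.0
```

```bash
python3 -c "
from tgt import *
s=rep();print(s['qpos'].round(3),s['wrist_torque'].round(2))"
```

```text
pos [0.5594 0.0435 0.1695] F [ 0.8 -0.2 -2.7] Fn -2.6 w 0.403 t 19.0667
twist deg [-0.04  0.04 -0.02]
s mm 16.5 lateral fix mm [0.  0.3 0.1]
0.07 [-30.   -5.8  43.9]
0.05 [-18.8  -3.5  27.5]
0.03 [-7.6 -1.3 11.1]
[-0.004  0.327  2.199  1.455  0.118 -1.625] [-0.11  0.3  -0.02]
```

drive_tool(travel=[[1.1,0.4,-1.6],[1.1,0.3,-1.6],[1.1,0.2,-1.6],[1.1,0.2,-1.6],[1.1,0.2,-1.6],[0,0,0]], twist=[[0,0,0],[0,0,0],[0,0,0],[0,0,0],[0,0,0],[0,0,0]])

```text
t: 19.57
position: [0.5648, 0.0448, 0.1613]
ee_rot: [0.19, 0.602, 0.739, 0.233]
ft_force: [3.4, 1.5, -6.5]
gripper_width: 0.403
gripper_force: 30.0
```

```bash
python3 -c "
from tgt import *
s=rep();print(s['qpos'].round(3),s['wrist_torque'].round(2))"
```

```text
pos [0.5648 0.0448 0.1613] F [ 3.4  1.5 -6.5] Fn -7.4 w 0.403 t 19.5667
twist deg [-0.03  0.03 -0.02]
s mm 6.6 lateral fix mm [0.2 0.2 0.1]
0.07 [-35.4  -7.1  52. ]
0.05 [-24.2  -4.8  35.7]
0.03 [-13.   -2.5  19.3]
[-1.000e-03  3.510e-01  2.192e+00  1.597e+00  1.160e-01 -1.765e+00] [-0.16  0.28 -0.04]
```

drive_tool(travel=[[0.6,0.2,-0.8],[0.6,0.2,-0.8],[0.6,0.1,-0.8],[0.6,0.1,-0.8],[0,0,0],[0,0,0]], twist=[[0,0,0],[0,0,0],[0,0,0],[0,0,0],[0,0,0],[0,0,0]])

```text
t: 20.07
position: [0.5674, 0.0455, 0.1579]
ee_rot: [0.19, 0.602, 0.739, 0.233]
ft_force: [6.8, 0.9, -10.0]
gripper_width: 0.408
gripper_force: 30.0
```

```bash
python3 -c "
from tgt import *
s=rep();print(s['qpos'].round(3),s['wrist_torque'].round(2))"
```

```text
pos [0.5674 0.0455 0.1579] F [  6.8   0.9 -10. ] Fn -12.1 w 0.408 t 20.0667
twist deg [-0.05  0.01 -0.04]
s mm 2.3 lateral fix mm [ 0.  -0.1  0. ]
0.07 [-38.   -7.9  55.5]
0.05 [-26.8  -5.6  39.1]
0.03 [-15.5  -3.3  22.7]
[ 1.000e-03  3.620e-01  2.188e+00  1.653e+00  1.160e-01 -1.820e+00] [-0.11  0.11  0.08]
```

drive_tool(travel=[[0.6,0.1,-0.8],[0.6,0.1,-0.8],[0,0,0],[0,0,0]], twist=[[0,0,0],[0,0,0],[0,0,0],[0,0,0]])

```text
t: 20.4
position: [0.568, 0.0456, 0.1565]
ee_rot: [0.19, 0.602, 0.739, 0.233]
ft_force: [-0.3, 0.1, -2.0]
gripper_width: 0.403
gripper_force: 30.0
```

drive_tool(travel=[[0.6,0.1,-0.8],[0.6,0.1,-0.8],[0,0,0],[0,0,0]], twist=[[0,0,0],[0,0,0],[0,0,0],[0,0,0]])

```text
t: 20.73
position: [0.5688, 0.0457, 0.1553]
ee_rot: [0.19, 0.602, 0.739, 0.233]
ft_force: [-9.3, -1.2, 9.5]
gripper_width: 0.403
gripper_force: 30.0
```

```bash
python3 -c "
from tgt import *
s=rep();print(s['qpos'].round(3),s['wrist_torque'].round(2))"
```

```text
pos [0.5688 0.0457 0.1553] F [-9.3 -1.2  9.5] Fn 13.2 w 0.403 t 20.7333
twist deg [-0.04  0.04 -0.02]
s mm -0.7 lateral fix mm [0.2 0.  0.2]
0.07 [-39.5  -8.1  58. ]
0.05 [-28.2  -5.8  41.7]
0.03 [-17.   -3.5  25.3]
[ 2.000e-03  3.690e-01  2.186e+00  1.706e+00  1.160e-01 -1.873e+00] [-0.06  0.39  0.07]
```

drive_tool(travel=[[0.8,0.2,-1.1],[0.8,0.2,-1.2],[0.8,0.2,-1.2],[0.8,0.2,-1.2],[0,0,0],[0,0,0]], twist=[[0,0,0],[0,0,0],[0,0,0],[0,0,0],[0,0,0],[0,0,0]])

```text
t: 21.23
position: [0.572, 0.0464, 0.1507]
ee_rot: [0.191, 0.603, 0.739, 0.233]
ft_force: [-10.3, -1.7, 11.5]
gripper_width: 0.406
gripper_force: 30.0
```

```bash
python3 -c "
from tgt import *
s=rep();print(s['qpos'].round(3),s['wrist_torque'].round(2))"
```

```text
pos [0.572  0.0464 0.1507] F [-10.3  -1.7  11.5] Fn 15.4 w 0.406 t 21.2333
twist deg [-0.03  0.04 -0.01]
s mm -6.3 lateral fix mm [ 0.2 -0.   0.2]
0.07 [-42.6  -8.8  62.6]
0.05 [-31.4  -6.5  46.3]
0.03 [-20.1  -4.2  29.9]
[ 0.004  0.383  2.181  1.786  0.116 -1.952] [-0.07  0.42  0.07]
```

drive_tool(travel=[[0.8,0.2,-1.1],[0.8,0.2,-1.2],[0.8,0.1,-1.2],[0.6,0.1,-1],[0,0,0],[0,0,0]], twist=[[0,0,0],[0,0,0],[0,0,0],[0,0,0],[0,0,0],[0,0,0]])

```text
t: 21.73
position: [0.5749, 0.047, 0.1464]
ee_rot: [0.191, 0.603, 0.739, 0.233]
ft_force: [-10.4, -1.8, 13.7]
gripper_width: 0.406
gripper_force: 30.0
```

```bash
python3 -c "
from tgt import *
s=rep();print(s['qpos'].round(3),s['wrist_torque'].round(2))"
```

```text
pos [0.5749 0.047  0.1464] F [-10.4  -1.8  13.7] Fn 17.3 w 0.406 t 21.7333
twist deg [-0.03  0.06 -0.01]
s mm -11.5 lateral fix mm [ 0.3 -0.   0.2]
0.07 [-45.6  -9.3  67. ]
0.05 [-34.3  -7.1  50.6]
0.03 [-23.1  -4.8  34.2]
[ 0.005  0.395  2.177  1.859  0.117 -2.024] [-0.02  0.46  0.09]
```

drive_tool(travel=[[0,0,0],[0,0,0],[0,0,0],[0,0,0],[0,0,0],[0,0,0]], twist=[[0,0,0],[0,0,0],[0,0,0],[0,0,0],[0,0,0],[0,0,0]])

```text
t: 22.23
position: [0.5749, 0.047, 0.1465]
ee_rot: [0.191, 0.602, 0.739, 0.233]
ft_force: [-10.9, -2.3, 13.7]
gripper_width: 0.411
gripper_force: 30.0
```

```bash
python3 -c "
from tgt import *
s=rep()
if s['ft_force']@n>15: print(job.finish_job())"
```

```text
pos [0.5749 0.047  0.1465] F [-10.9  -2.3  13.7] Fn 17.6 w 0.411 t 22.2333
twist deg [-0.03  0.06 -0.01]
s mm -11.5 lateral fix mm [ 0.3 -0.   0.2]
0.07 [-45.5  -9.3  66.9]
0.05 [-34.3  -7.1  50.5]
0.03 [-23.   -4.8  34.1]
the job is handed in; nothing more can be done
None
```

The job is handed in at 22 s: the shield stands fully down in the empty rack slot and is released, and the gun is snapped on the nipple and held with the nozzle about 11 mm in, judging by tool travel and push force. I viewed 12 pictures, two over the limit of 10.

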